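# Take the flat cell out of the raking lamp

## Robot

A 6-joint arm with a two-finger parallel gripper is mounted at the origin on the work surface. World frame = base frame: x ahead of the robot, y to its left, z up, the work surface at z = 0. Lengths are in m, angles in rad, forces in N, time in s.
With the tool pointing down it reaches from about 0.4 to 0.925 m from the base axis. Payload 12.5 kg.
Tool frame: the origin (TCP) lies between the finger pads; the fingertips stand 14 mm ahead of it and the grasp point (between the pads) lies 5 mm behind it; z points along the fingers, y is the line along which they close (so a half turn about z gives the same grasp; the last joint's range is limited). The gripper opens to 95 mm and grips with 3 to 60 N. Pads are 20 mm wide; open, the fingers measure 119 mm over their backs; the gripper's body (75 mm by 180 mm) begins 59 mm behind the grasp point.
Start: joints at [-1.441, 0.491, 1.559, -0, 1.092, -0.106], TCP at [0.146, -0.608, 0.229] pointing down, gripper open.
Joint ranges: [-3.1, 3.1], [-0.84, 2.19], [0.05, 2.79], [-1.13, 4.28], [0.06, 2.93], [-2.69, 2.69]. Speed limits (rad/s): [2.22, 2.22, 2.79, 3.14, 3.14, 3.14].

## Interface

Orientations are given as a 3x3 rotation matrix whose columns are the frame's x, y, z axes.
In Python, from cell import observe, viewer, manip gives the robot as it stands.
- The arm moves only by the tool jog_arm, never from a script. Its argument "increments" is one flat list of numbers, 7 for each row, row after row: the shift along the tool's x, y, z in mm, then the turn, a rotation vector about the tool's x, y, z in rad, then the opening, from 0 (shut) to 1 (fully open). A call has 1 to 12 rows; each row is the pose to reach, as a shift and turn from the pose commanded when the call began, along the tool's axes at that moment; what a row does not reach only later rows make up. A row lasts 1/10 s, in which the tool goes at most 50 mm and 8.59 degrees, less where a joint would pass 70% of its speed; a pose out of reach is approached as far as the arm can. A call with a gripper value outside its range is refused whole. The fingers move at their own pace and stop on an object; the grip force is fixed at half the most. Time passes only in rows, so rows that repeat a pose let the fingers close. It gives the time, the measured TCP pose, the force, the opening and the grip force at its end, in the units of the state.
- observe(): the state, without advancing time (a new reading comes with each control period).
- viewer.get_image(name): name is "side" or "top"; returns the picture (400x640x3 uint8, red, green, blue); there is no depth.
- viewer.camera_model(name): a dict with "K" (3x3 intrinsics, pixels), "k1" (the pictures are not rectified: a ray, as slopes to the right and down, at radius r is drawn at 1 + k1 r^2 times it, then the intrinsics apply), "extrinsics" (4x4, takes a point from camera to world coordinates). Camera axes: x right, y up, looking along -z (the intrinsics and any distortion apply to the point x, -y, -z); pixel columns grow to the right and rows downward; lengths in m; the calibration is good to about 2 mm. A picture is of the moment at which its call begins. camera_model takes no time and is no camera call.
- manip.sign_off(): hands the job in; it is judged then, once.
The state is a dict: "time": time; "qpos": joint angles; "joint_velocities": joint speeds; "joint_torque": joint torques, N m; "position": TCP position; "eef_rot": TCP orientation; "ft_force": force on the tool from outside, world axes, zero at the start; "wrist_torque": the same for the moment, N m; "width": finger opening in m; "grip_force": force on a finger pad.
Only numpy, scipy, OpenCV 4.12 (cv2) and the standard library are available. Lean on these libraries where they do the work, as an engineer would, in place of code of your own. Each camera call takes 0.05 s, during which the arm holds its last target. There are 200 camera calls.

## Task

The raking lamp's battery is flat. Push the lamp's orange sprung cap down against its catch and twist it anticlockwise until it comes up against its end stop, then lift it off; do it by feel, pressing with no more than about 18 N and never wrenching or prying it. Set the cap down gently, the right way up, in the blue tray, then draw the flat black cell out of the lamp and stand it gently upright in the tray too, leaving the other things on the bench where they are.

Things in the scene. Friction and masses are not known exactly. Their poses are not given: they have to be found in the camera images.
- lamp: Raking lamp, fixed to the bench: black box, lit LED window on its +x side. Origin on the bench under the axis of the battery tube, z up. The box spans x -46 to 47 mm, y -45 to 85 mm; its top is 70 mm up (a switch 65 mm towards +y stands 5 mm proud). Round the tube a neck, 48 mm outside, 35 mm inside diameter, rises to 91 mm (+-3) above the bench, under the cap.
- cap_center (a point): Centre of the loose orange cap, half-way up: 20 mm above its lower edge, 101.3 mm above the bench when locked. Cap 56 mm diameter, 40.5 mm tall, 50 g: a cup, open below, 22.5 mm tall with a flat top, and a grip bar on it. z is its axis. Locked, its axes are those of the lamp (within 4 degrees). It has about 1 mm of sideways play on the neck.
- cap_bar (a point): Middle of the cap's grip bar, 11.5 mm above the cap's centre and on its axis. The bar is 14 mm wide (x), 52 mm long (y) and 18 mm tall; the cap's flat top lies 9 mm below this point. Pinch the bar across x.
- neck (a point): On the tube's axis at the lamp's flat top, 70 mm above the bench, axes as the lamp. Three lugs in the cap sit up in notches of the neck. A spring under the cell pushes the cap up: about 8 N starts it down, up to 13 N holds it down. The lugs pass under the catches after 3 to 9 mm, unseen and different on each lamp; 1.8 mm lower is a hard stop where the force climbs steeply.
- arrow (a point): White arrow on the lamp's top: twist anticlockwise seen from above. Held down, the cap turns almost freely, by 49 to 79 degrees, different on each lamp, until rubber-faced end walls stop it (8 N m/rad; stay under 0.2 N m). There, or up to 8 degrees back, the lugs stand in open slots and the cap lifts off, helped by the spring for 18 mm. Over 28 N between cap and lamp is forcing it.
- flat_cell_center (a point): Centre of the flat cell: black D cell with a brass band, upright, 33 mm diameter, 61 mm long with a 9 mm wide, 1.5 mm nub on top, 0.1 to 0.2 kg; the point is 30 mm above its lower end. It stands on the spring in the tube, 1 mm of play all round. With the cap off, its top stands 22 to 29 mm above the neck; draw it straight up until its lower end clears the neck.
- tray: Blue open tray fixed to the bench, 160 mm (x) by 240 mm (y) outside, 30 mm tall, walls and floor 4 mm thick. Origin at the centre of its underside.
- new_cell_center (a point): Centre of a new cell, green with a brass band, same size as the flat one, standing on the bench some 13 cm from the lamp: leave it.
- brush_center (a point): Centre of a brush lying on the bench beyond the tray, 180 mm long, 42 mm wide: leave it.
- armlet_center (a point): Brass armlet, 64 mm diameter ring, 12 mm tall, lying on a dark foam pad 20 mm thick at the back: leave it.
- loupe_center (a point): Centre of a black eye loupe, 42 mm diameter, 34 mm tall: leave it.
- jar_center (a point): Centre of an amber jar, 56 mm diameter, 70 mm tall: leave it.
- swabs_center (a point): Centre of a white pot of cotton swabs, 64 mm diameter, 75 mm tall, swabs to 110 mm: leave it.
Not all that is in view belongs to the job. Of the things that look like the part that bears cap_center, the smallest one is meant.

How it is judged:
By the outcome, as a careful person would: the job done as asked, in the order asked, and still so for the second after the job is handed in, with the robot touching nothing.
It also fails if it takes over 72 s, if anything falls off the work surface, if the arm or the gripper's body presses on something with over 40 N, if the wrist force passes 120 N, or if a joint passes its speed limit or range.

## Working session

There is one attempt and no reset: what is moved stays moved. The work goes in short steps, Python scripts to look and compute and a tool call to move; the robot and the scene stay as the last step left them, time stands still between calls to the robot, and variables do not carry over. Pictures are saved under pics/ and viewed, at most 10 in all, crops included, and the job is handed in when it is done.

Besides the shell and the picture viewer there is one more tool, called after "Request:" as name(argument=value, ...) on one line, values as JSON. jog_arm: Moves the arm, as the interface text tells. Its arguments: {"type":"object","properties":{"increments":{"type":"array","items":{"type":"number"}}},"required":["increments"]}

```bash
mkdir -p pics; ls
python3 - <<'E'
from cell import observe, viewer, manip
import cv2,numpy as np
s=observe()
print({k:np.round(v,3).tolist() for k,v in s.items()})
for n in("side","top"):
    im=viewer.get_image(n); cv2.imwrite(f"pics/{n}0.png",im[:,:,::-1])
    c=viewer.camera_model(n); print(n,c)
E
```

```text
pics
{'time': 0.0, 'qpos': [-1.441, 0.492, 1.559, -0.0, 1.092, -0.106], 'joint_velocities': [-0.001, -0.0, -0.0, -0.0, -0.0, 0.0], 'joint_torque': [0.001, -61.264, -25.817, 0.069, 0.048, -0.0], 'position': [0.146, -0.607, 0.228], 'eef_rot': [[0.972, 0.234, -0.0], [0.234, -0.972, 0.001], [0.0, -0.001, -1.0]], 'ft_force': [-0.336, -0.597, -0.031], 'wrist_torque': [-0.018, -0.008, 0.007], 'grip_force': 0.0, 'width': 0.095}
side {'K': array([[505.70548621,   0.        , 312.95795568],
       [  0.        , 505.70548621, 201.45508467],
       [  0.        ,   0.        ,   1.        ]]), 'k1': 0.023830645384564194, 'extrinsics': array([[-0.97740866,  0.14787529, -0.15101391,  0.384271  ],
       [-0.21098295, -0.72518168,  0.65543705,  0.8588821 ],
       [-0.01258957,  0.67249121,  0.73999802,  1.09620986],
       [ 0.        ,  0.        ,  0.        ,  1.        ]])}
top {'K': array([[392.94318052,   0.        , 315.35864908],
       [  0.        , 392.94318052, 204.87290268],
       [  0.        ,   0.        ,   1.        ]]), 'k1': 0.000823313350735413, 'extrinsics': array([[ 1.74040023e-03,  9.97459630e-01, -7.12127616e-02,
         5.35096429e-01],
       [-9.99998255e-01,  1.68763795e-03, -8.01070846e-04,
         1.22896986e-02],
       [-6.78854470e-04,  7.12140315e-02,  9.97460827e-01,
         1.12421916e+00],
       [ 0.00000000e+00,  0.00000000e+00,  0.00000000e+00,
         1.00000000e+00]])}
```

View pics/side0.png

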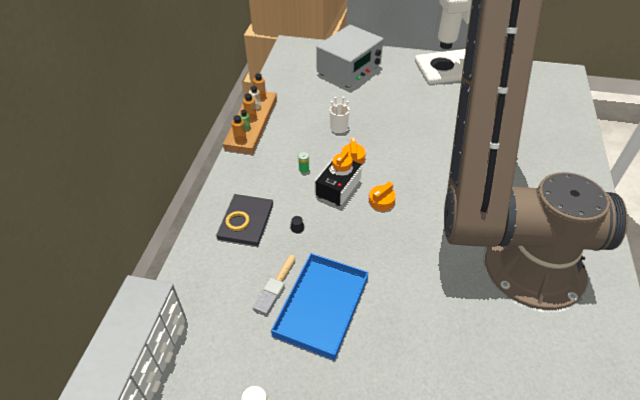

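View pics/top0.png

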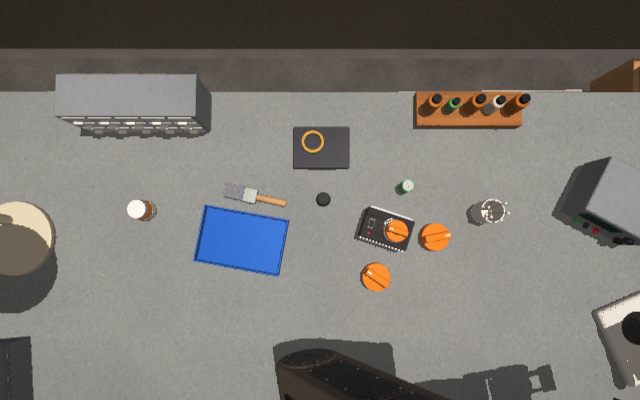

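Side view: orange caps at (343,160) on the lamp, (354,152) behind it and (382,197) on the bench. The tray is at (320,305).
Top view, candidates for the cap: (397,231) on the lamp's black box, (435,237) and (376,277) on the bench, both larger. I choose the smallest, on the lamp, and check it with a close crop.

```bash
cat > h.py <<'E'
import numpy as np,cv2
from cell import observe, viewer, manip
def ray(n,p):
    c=viewer.camera_model(n);K=c["K"];E=c["extrinsics"]
    d=cv2.undistortPoints(np.array([[p]],float),K,np.array([c["k1"],0,0,0,0.]))[0,0]
    # distortion in r^2 of undistorted slopes = OpenCV k1
    return E[:3,3],E[:3,:3]@np.array([d[0],-d[1],-1])
def plane(n,p,z):
    o,d=ray(n,p);return o+d*(z-o[2])/d[2]
def proj(n,P):
    c=viewer.camera_model(n);E=c["extrinsics"];q=E[:3,:3].T@(np.array(P)-E[:3,3])
    x=np.array([q[0],-q[1]])/-q[2];x=x*(1+c["k1"]*x@x);return c["K"][:2,:2]@x+c["K"][:2,2]
def tri(a,b):
    (o1,d1),(o2,d2)=ray("top",a),ray("side",b)
    t=np.linalg.lstsq(np.c_[d1,-d2],o2-o1,rcond=None)[0]
    p,q=o1+t[0]*d1,o2+t[1]*d2;return (p+q)/2,np.linalg.norm(p-q)
def blobs(im,lo,hi,amin=30):
    m=cv2.inRange(cv2.cvtColor(im,cv2.COLOR_RGB2HSV),lo,hi)
    return [c for c in cv2.findContours(m,0,1)[0] if cv2.contourArea(c)>amin]
E
python3 - <<'E'
from h import *
I={}
for n in("side","top"):
    im=cv2.imread(f"pics/{n}0.png")[:,:,::-1].copy();I[n]=im
    for c in blobs(im,(5,200,120),(20,255,255)):
        (x,y),r=cv2.minEnclosingCircle(c)
        print(n,"orange",np.round([x,y,r,cv2.contourArea(c)],1), np.round(plane(n,(x,y),.11),3))
    for c in blobs(im,(100,150,60),(125,255,255),500):
        b=cv2.boxPoints(cv2.minAreaRect(c)); print(n,"tray",[np.round(plane(n,p,.03)[:2],3).tolist() for p in b])
a=cv2.resize(I["top"][195:300,345:460],None,fx=5,fy=5,interpolation=2)
b=cv2.resize(I["side"][130:215,310:405],None,fx=3,fy=3,interpolation=2)
o=np.zeros((525,800,3),np.uint8);o[:, :575]=a[:525,:575];o[:255,575:]=b[:,:225]
cv2.imwrite("pics/crop.png",o[:,:,::-1])
E
```

```text
side orange [382.5 195.5  15.1 405. ] [ 0.409 -0.072  0.11 ]
side orange [347.6 156.1  17.5 539.5] [ 0.525 -0.206  0.11 ]
side tray [[0.613, 0.339], [0.59, 0.077], [0.412, 0.123], [0.456, 0.37]]
top orange [376.5 276.4  14.2 476.5] [ 0.425 -0.143  0.11 ]
top orange [435.7 235.8  14.4 482. ] [ 0.528 -0.297  0.11 ]
top orange [396.8 230.7  11.1 276.5] [ 0.541 -0.197  0.11 ]
top tray [[0.459, 0.352], [0.615, 0.326], [0.571, 0.089], [0.416, 0.117]]
```

View pics/crop.png

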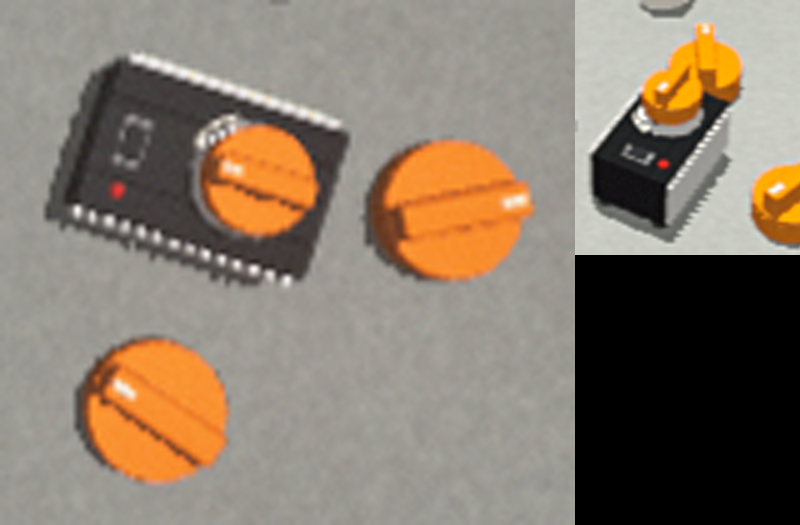

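The lamp cap, crop (258,182), is clearly the smallest and sits on the black box with the switch to its left. The other two, crop (450,210) and (155,410), are decoys. Next I refine its centre and yaw.

Run:
```python
from h import *
im=cv2.imread("pics/top0.png")[:,:,::-1].copy()
x0,y0,s=345,195,8
sub=cv2.resize(im[y0:y0+75,x0:x0+75],None,fx=s,fy=s,interpolation=cv2.INTER_CUBIC)
px=lambda p:((p[0]+.5)/s-.5+x0,(p[1]+.5)/s-.5+y0)
c=max(blobs(sub,(5,170,100),(20,255,255)),key=cv2.contourArea)[:,0]
L,R,T,B=c[c[:,0].argmin()],c[c[:,0].argmax()],c[c[:,1].argmin()],c[c[:,1].argmax()]
print("y from left edge",plane("top",px(L),.081)[1]-.028,"right",plane("top",px(R),.104)[1]+.028)
print("x from top edge",plane("top",px(T),.104)[0]-.028,"bottom",plane("top",px(B),.104)[0]+.028, "lowrim", plane("top",px(T),.081)[0]-.028,plane("top",px(B),.081)[0]+.028)
hsv=cv2.cvtColor(sub,cv2.COLOR_RGB2HSV)
m=cv2.inRange(hsv,(0,0,0),(180,255,75))
m=cv2.morphologyEx(m,cv2.MORPH_OPEN,np.ones((15,15)))
k=max(cv2.findContours(m,0,1)[0],key=cv2.contourArea)
bp=cv2.boxPoints(cv2.minAreaRect(cv2.convexHull(k)))
W=np.array([plane("top",px(p),.07)[:2] for p in bp]);print(np.round(W,4).tolist())
for i in range(4):
    d=W[(i+1)%4]-W[i];print(np.linalg.norm(d).round(4),np.degrees(np.arctan2(d[1],d[0])).round(1))
# white vents lines
w=cv2.inRange(hsv,(0,0,190),(180,60,255));pts=[]
for q in cv2.findContours(w,0,1)[0]:
    if 10<cv2.contourArea(q)<500:pts.append(plane("top",px(q[:,0].mean(0)),.07)[:2])
pts=np.array(pts);print(np.round(pts,3).tolist())
```

```text
y from left edge -0.19929003142023266 right -0.19940529330710852
x from top edge 0.5417468664910112 bottom 0.5412034334950088 lowrim 0.5425280320535626 0.5407098739661662
[[0.5297, -0.0952], [0.6087, -0.1208], [0.5669, -0.2523], [0.4884, -0.226]]
0.0831 -18.0
0.1379 -107.6
0.0828 161.5
0.1372 72.5
[[0.488, -0.218], [0.491, -0.209], [0.494, -0.2], [0.497, -0.191], [0.499, -0.183], [0.502, -0.175], [0.505, -0.167], [0.508, -0.158], [0.511, -0.149], [0.514, -0.141], [0.517, -0.132], [0.52, -0.123], [0.522, -0.114], [0.525, -0.106], [0.548, -0.192], [0.549, -0.187], [0.564, -0.179], [0.563, -0.173], [0.566, -0.184], [0.572, -0.181], [0.572, -0.19]]
```

Request:
jog_arm(increments=[480, -304, 54, 0, 0, -1.018, 1, 480, -304, 54, 0, 0, -1.018, 1, 480, -304, 54, 0, 0, -1.018, 1, 480, -304, 54, 0, 0, -1.018, 1, 480, -304, 54, 0, 0, -1.018, 1, 480, -304, 54, 0, 0, -1.018, 1, 480, -304, 54, 0, 0, -1.018, 1, 480, -304, 54, 0, 0, -1.018, 1, 480, -304, 54, 0, 0, -1.018, 1, 480, -304, 54, 0, 0, -1.018, 1, 480, -304, 54, 0, 0, -1.018, 1, 480, -304, 54, 0, 0, -1.018, 1])

```text
time: 1.3
position: [0.5437, -0.1969, 0.1739]
eef_rot: [[0.309, 0.951, -0.0], [0.951, -0.309, 0.001], [0.0, -0.001, -1.0]]
ft_force: [-0.1, -0.0, -1.0]
width: 0.0952
grip_force: 0.0
```

```bash
cat >> h.py <<'E'
def st():
    s=observe();R=s["eef_rot"]
    print("t",round(s["time"],2),"pos mm",np.round(1e3*np.array(s["position"]),1),"yawy",np.degrees(np.arctan2(R[1,1],R[0,1])).round(1),"z",np.round(R[:,2],4),"F",np.round(s["ft_force"],1),"M",np.round(s["wrist_torque"],3),"w",round(s["width"]*1e3,1),"g",round(float(s["grip_force"]),1),"q6",round(s["qpos"][5],2));return s
def go(P,yaw=None):
    s=st();R=np.array(s["eef_rot"]);d=R.T@(np.array(P)-s["position"])*1e3
    t=0 if yaw is None else -(yaw-np.degrees(np.arctan2(R[1,1],R[0,1])))
    print("shift",np.round(d,1),"turn z",np.radians((t+180)%360-180).round(3))
E
python3 - <<'E'
from h import *
go((.5415,-.1993,.119),-18.2)
E
```

```text
t 1.3 pos mm [ 543.7 -196.9  173.9] yawy -18.0 z [-4.e-04  5.e-04 -1.e+00] F [-0.1 -0.  -1. ] M [-0.065 -0.078 -0.012] w 95.2 g 0.0 q6 -0.15
shift [-3.  -1.3 54.9] turn z 0.003
```

Request:
jog_arm(increments=[-3, -1.5, 20, 0, 0, 0, 1, -3, -1.5, 35, 0, 0, 0, 1, -3, -1.5, 45, 0, 0, 0, 1, -3, -1.5, 50, 0, 0, 0, 1, -3, -1.5, 52, 0, 0, 0, 1, -3, -1.5, 54, 0, 0, 0, 0.5, -3, -1.5, 54, 0, 0, 0, 0.3])

```text
time: 2.0
position: [0.5394, -0.2026, 0.1209]
eef_rot: [[0.312, 0.95, 0.0], [0.95, -0.312, -0.0], [-0.0, 0.001, -1.0]]
ft_force: [-0.8, 1.0, 0.3]
width: 0.0842
grip_force: 0.0
```

Run:
```python
from h import *
go((.5415,-.1993,.119),-18.2)
```

```text
t 2.0 pos mm [ 539.4 -202.6  120.9] yawy -18.2 z [ 5.e-04 -3.e-04 -1.e+00] F [-0.8  1.   0.3] M [-0.027 -0.106  0.013] w 84.2 g 0.0 q6 -0.16
shift [3.7 0.9 1.9] turn z 0.0
```

Request:
jog_arm(increments=[3.7, 0.9, 1.9, 0, 0, 0, 0.3, 3.7, 0.9, 1.9, 0, 0, 0, 0.2, 3.7, 0.9, 1.9, 0, 0, 0, 0.2, 3.7, 0.9, 1.9, 0, 0, 0, 0.2, 3.7, 0.9, 1.9, 0, 0, 0, 0.2])

```text
time: 2.5
position: [0.5414, -0.1992, 0.1188]
eef_rot: [[0.312, 0.95, 0.0], [0.95, -0.312, -0.0], [-0.0, 0.0, -1.0]]
ft_force: [-0.2, 0.1, -0.1]
width: 0.0448
grip_force: 0.0
```

Run:
```python
from h import *
go((.5415,-.1993,.119),-18.2)
```

```text
t 2.5 pos mm [ 541.4 -199.2  118.8] yawy -18.2 z [ 1.e-04 -2.e-04 -1.e+00] F [-0.2  0.1 -0.1] M [-0.084 -0.083  0.01 ] w 44.8 g 0.0 q6 -0.15
shift [-0.1  0.1 -0.2] turn z 0.001
```

Request:
jog_arm(increments=[0, 0, 0, 0, 0, 0, 0.1, 0, 0, 0, 0, 0, 0, 0.1, 0, 0, 0, 0, 0, 0, 0, 0, 0, 0, 0, 0, 0, 0, 0, 0, 0, 0, 0, 0, 0])

```text
time: 3.0
position: [0.5411, -0.199, 0.1188]
eef_rot: [[0.312, 0.95, -0.001], [0.95, -0.312, 0.0], [-0.0, -0.001, -1.0]]
ft_force: [-2.9, 1.2, 1.9]
width: 0.0138
grip_force: 29.9
```

Run:
```python
from h import *
st()
```

```text
t 3.0 pos mm [ 541.1 -199.   118.8] yawy -18.2 z [-7.e-04  2.e-04 -1.e+00] F [-2.9  1.2  1.9] M [0.028 0.379 0.022] w 13.8 g 29.9 q6 -0.15
```

Request:
jog_arm(increments=[0, -0.6, 0.7, 0, 0, 0, 0, 0, -0.6, 1.4, 0, 0, 0, 0, 0, -0.6, 2, 0, 0, 0, 0, 0, -0.6, 2, 0, 0, 0, 0])

```text
time: 3.4
position: [0.541, -0.199, 0.1174]
eef_rot: [[0.312, 0.95, 0.001], [0.95, -0.312, -0.001], [-0.0, 0.001, -1.0]]
ft_force: [-2.4, 1.5, 7.4]
width: 0.0141
grip_force: 29.9
```

Run:
```python
from h import *
st()
```

```text
t 3.4 pos mm [ 541.  -199.   117.4] yawy -18.2 z [ 9.e-04 -5.e-04 -1.e+00] F [-2.4  1.5  7.4] M [ 0.194  0.411 -0.075] w 14.1 g 29.9 q6 -0.15
```

Request:
jog_arm(increments=[0, -0.5, 0.6, 0, 0, 0, 0, 0, -0.5, 1.2, 0, 0, 0, 0, 0, -0.5, 1.5, 0, 0, 0, 0, 0, -0.5, 1.5, 0, 0, 0, 0])

```text
time: 3.8
position: [0.5408, -0.199, 0.1161]
eef_rot: [[0.312, 0.95, 0.002], [0.95, -0.312, -0.001], [-0.0, 0.002, -1.0]]
ft_force: [-2.0, 0.3, 8.5]
width: 0.014
grip_force: 29.9
```

Run:
```python
from h import *
st()
```

```text
t 3.8 pos mm [ 540.8 -199.   116.1] yawy -18.2 z [ 1.7e-03 -9.0e-04 -1.0e+00] F [-2.   0.3  8.5] M [0.107 0.328 0.067] w 14.0 g 29.9 q6 -0.15
```

Request:
jog_arm(increments=[0, -0.3, 0.6, 0, 0, 0, 0, 0, -0.3, 1.2, 0, 0, 0, 0, 0, -0.3, 1.5, 0, 0, 0, 0, 0, -0.3, 1.5, 0, 0, 0, 0])

```text
time: 4.2
position: [0.5407, -0.199, 0.1146]
eef_rot: [[0.312, 0.95, 0.002], [0.95, -0.312, -0.001], [-0.0, 0.002, -1.0]]
ft_force: [-1.2, 0.8, 9.5]
width: 0.0138
grip_force: 29.9
```

Request:
jog_arm(increments=[0, 0, 0.5, 0, 0, 0, 0, 0, 0, 1, 0, 0, 0, 0, 0, 0, 1, 0, 0, 0, 0])

```text
time: 4.5
position: [0.5407, -0.199, 0.1137]
eef_rot: [[0.312, 0.95, 0.002], [0.95, -0.312, -0.001], [-0.0, 0.002, -1.0]]
ft_force: [-0.5, 0.7, 10.4]
width: 0.0136
grip_force: 29.9
```

Run:
```python
from h import *
st()
```

```text
t 4.5 pos mm [ 540.7 -199.   113.7] yawy -18.2 z [ 0.0021 -0.0011 -1.    ] F [-0.5  0.7 10.4] M [ 0.062  0.08  -0.021] w 13.6 g 29.9 q6 -0.15
```

Request:
jog_arm(increments=[0, 0, 0.5, 0, 0, 0, 0, 0, 0, 1, 0, 0, 0, 0, 0, 0, 1, 0, 0, 0, 0])

```text
time: 4.8
position: [0.5407, -0.199, 0.1127]
eef_rot: [[0.312, 0.95, 0.002], [0.95, -0.312, -0.001], [-0.0, 0.002, -1.0]]
ft_force: [-1.7, 0.6, 9.5]
width: 0.014
grip_force: 29.9
```

Request:
jog_arm(increments=[0, 0, 0.5, 0, 0, 0, 0, 0, 0, 0.8, 0, 0, 0, 0, 0, 0, 0.8, 0, 0, 0, 0])

```text
time: 5.1
position: [0.5408, -0.199, 0.112]
eef_rot: [[0.312, 0.95, 0.002], [0.95, -0.312, -0.001], [-0.0, 0.003, -1.0]]
ft_force: [-0.8, -0.2, 10.1]
width: 0.0142
grip_force: 29.9
```

Request:
jog_arm(increments=[0, 0, 0.4, 0, 0, 0, 0, 0, 0, 0.8, 0, 0, 0, 0, 0, 0, 0.8, 0, 0, 0, 0])

```text
time: 5.4
position: [0.5408, -0.1991, 0.1112]
eef_rot: [[0.312, 0.95, 0.002], [0.95, -0.312, -0.001], [-0.0, 0.003, -1.0]]
ft_force: [-1.2, 1.4, 10.9]
width: 0.0138
grip_force: 29.9
```

Request:
jog_arm(increments=[0, 0, 0.4, 0, 0, 0, 0, 0, 0, 0.8, 0, 0, 0, 0, 0, 0, 0.8, 0, 0, 0, 0])

```text
time: 5.7
position: [0.5408, -0.1991, 0.1104]
eef_rot: [[0.312, 0.95, 0.002], [0.95, -0.312, -0.001], [-0.0, 0.003, -1.0]]
ft_force: [-1.1, 0.8, 10.8]
width: 0.0137
grip_force: 29.9
```

Request:
jog_arm(increments=[0, 0, 0.4, 0, 0, 0, 0, 0, 0, 0.8, 0, 0, 0, 0, 0, 0, 0.8, 0, 0, 0, 0])

```text
time: 6.0
position: [0.5408, -0.1991, 0.1097]
eef_rot: [[0.312, 0.95, 0.003], [0.95, -0.312, -0.001], [-0.0, 0.003, -1.0]]
ft_force: [-2.0, 1.1, 11.3]
width: 0.0136
grip_force: 30.0
```

Request:
jog_arm(increments=[0, 0, 0.4, 0, 0, 0, 0, 0, 0, 0.8, 0, 0, 0, 0, 0, 0, 0.8, 0, 0, 0, 0])

```text
time: 6.3
position: [0.5408, -0.1991, 0.1095]
eef_rot: [[0.312, 0.95, 0.003], [0.95, -0.312, -0.001], [-0.001, 0.003, -1.0]]
ft_force: [-3.7, 1.9, 18.9]
width: 0.0136
grip_force: 30.0
```

Hard stop felt. I back off about 0.8 mm and begin the twist.

Request:
jog_arm(increments=[0, -0.2, -0.7, 0, 0, 0, 0, 0, -0.2, -1.4, 0, 0, 0, 0, 0, -0.2, -1.4, 0, 0, -0.04, 0, 0, -0.2, -1.4, 0, 0, -0.08, 0, 0, -0.2, -1.4, 0, 0, -0.12, 0, 0, -0.2, -1.4, 0, 0, -0.12, 0])

```text
time: 6.9
position: [0.5409, -0.1991, 0.1104]
eef_rot: [[0.194, 0.981, 0.003], [0.981, -0.194, -0.002], [-0.001, 0.003, -1.0]]
ft_force: [0.1, -0.3, 10.6]
width: 0.014
grip_force: 30.0
```

Run:
```python
from h import *
st()
```

```text
t 6.9 pos mm [ 540.9 -199.1  110.4] yawy -11.2 z [ 0.0032 -0.0016 -1.    ] F [ 0.1 -0.3 10.6] M [ 0.011 -0.109 -0.003] w 14.0 g 30.0 q6 -0.27
```

Request:
jog_arm(increments=[0, 0, 0, 0, 0, -0.06, 0, 0, 0, 0, 0, 0, -0.12, 0, 0, 0, 0, 0, 0, -0.18, 0, 0, 0, 0, 0, 0, -0.24, 0, 0, 0, 0, 0, 0, -0.3, 0, 0, 0, 0, 0, 0, -0.3, 0])

```text
time: 7.5
position: [0.5412, -0.1992, 0.1105]
eef_rot: [[-0.105, 0.994, 0.004], [0.994, 0.105, -0.002], [-0.002, 0.004, -1.0]]
ft_force: [1.9, 0.1, 10.3]
width: 0.0139
grip_force: 30.0
```

Run:
```python
from h import *
st()
```

```text
t 7.5 pos mm [ 541.2 -199.2  110.5] yawy 6.0 z [ 0.0039 -0.0018 -1.    ] F [ 1.9  0.1 10.3] M [ 0.017 -0.292 -0.05 ] w 13.9 g 30.0 q6 -0.57
```

Request:
jog_arm(increments=[0, 0.3, 0, 0, 0, -0.06, 0, 0, 0.3, 0, 0, 0, -0.12, 0, 0, 0.3, 0, 0, 0, -0.18, 0, 0, 0.3, 0, 0, 0, -0.24, 0, 0, 0.3, 0, 0, 0, -0.3, 0, 0, 0.3, 0, 0, 0, -0.35, 0, 0, 0.3, 0, 0, 0, -0.35, 0])

```text
time: 8.2
position: [0.5417, -0.1992, 0.1105]
eef_rot: [[-0.439, 0.898, 0.004], [0.898, 0.439, -0.002], [-0.004, 0.003, -1.0]]
ft_force: [2.4, 1.0, 10.6]
width: 0.014
grip_force: 30.0
```

Run:
```python
from h import *
st()
```

```text
t 8.2 pos mm [ 541.7 -199.2  110.5] yawy 26.0 z [ 0.0044 -0.0019 -1.    ] F [ 2.4  1.  10.6] M [ 0.199 -0.548  0.041] w 14.0 g 30.0 q6 -0.92
```

Request:
jog_arm(increments=[0, 0.3, 0, 0, 0, -0.03, 0, 0, 0.3, 0, 0, 0, -0.06, 0, 0, 0.3, 0, 0, 0, -0.085, 0, 0, 0.3, 0, 0, 0, -0.085, 0])

```text
time: 8.6
position: [0.542, -0.1991, 0.1106]
eef_rot: [[-0.513, 0.858, 0.005], [0.858, 0.513, -0.002], [-0.004, 0.003, -1.0]]
ft_force: [2.3, 0.6, 10.7]
width: 0.0138
grip_force: 30.0
```

Run:
```python
from h import *
st()
```

```text
t 8.6 pos mm [ 542.  -199.1  110.6] yawy 30.9 z [ 0.0045 -0.002  -1.    ] F [ 2.3  0.6 10.7] M [ 0.153 -0.625 -0.101] w 13.8 g 30.0 q6 -1.01
```

Request:
jog_arm(increments=[0, 0.2, 0, 0, 0, -0.015, 0, 0, 0.2, 0, 0, 0, -0.025, 0, 0, 0.2, 0, 0, 0, -0.025, 0])

```text
time: 8.9
position: [0.5422, -0.199, 0.1106]
eef_rot: [[-0.534, 0.846, 0.004], [0.846, 0.534, -0.002], [-0.004, 0.003, -1.0]]
ft_force: [2.0, 0.7, 10.2]
width: 0.0137
grip_force: 30.0
```

```bash
python3 -c "from h import *;st()"
```

```text
t 8.9 pos mm [ 542.2 -199.   110.6] yawy 32.3 z [ 0.0044 -0.002  -1.    ] F [ 2.   0.7 10.2] M [ 0.061 -0.591 -0.046] w 13.7 g 30.0 q6 -1.03
```

Request:
jog_arm(increments=[0, 0.2, 0, 0, 0, -0.015, 0, 0, 0.2, 0, 0, 0, -0.03, 0, 0, 0.2, 0, 0, 0, -0.03, 0])

```text
time: 9.2
position: [0.5423, -0.1989, 0.1105]
eef_rot: [[-0.559, 0.829, 0.004], [0.829, 0.559, -0.002], [-0.004, 0.002, -1.0]]
ft_force: [1.4, -0.1, 11.0]
width: 0.0139
grip_force: 30.0
```

```bash
python3 -c "from h import *;st()"
```

```text
t 9.2 pos mm [ 542.3 -198.9  110.5] yawy 34.0 z [ 0.0043 -0.002  -1.    ] F [ 1.4 -0.1 11. ] M [ 0.01  -0.536 -0.034] w 13.9 g 30.0 q6 -1.06
```

Request:
jog_arm(increments=[0, 0.2, 0, 0, 0, -0.015, 0, 0, 0.2, 0, 0, 0, -0.03, 0, 0, 0.2, 0, 0, 0, -0.03, 0])

```text
time: 9.5
position: [0.5424, -0.1988, 0.1105]
eef_rot: [[-0.584, 0.812, 0.004], [0.812, 0.584, -0.002], [-0.004, 0.002, -1.0]]
ft_force: [1.9, 0.3, 10.8]
width: 0.0138
grip_force: 30.0
```

```bash
python3 -c "from h import *;st()"
```

```text
t 9.5 pos mm [ 542.4 -198.8  110.5] yawy 35.7 z [ 0.0043 -0.002  -1.    ] F [ 1.9  0.3 10.8] M [ 0.056 -0.483 -0.054] w 13.8 g 30.0 q6 -1.09
```

Request:
jog_arm(increments=[0, 0, 0, 0, 0, -0.015, 0, 0, 0, 0, 0, 0, -0.03, 0, 0, 0, 0, 0, 0, -0.03, 0])

```text
time: 9.8
position: [0.5425, -0.1987, 0.1106]
eef_rot: [[-0.608, 0.794, 0.004], [0.794, 0.608, -0.002], [-0.004, 0.002, -1.0]]
ft_force: [2.0, 1.0, 11.0]
width: 0.0135
grip_force: 30.0
```

```bash
python3 -c "from h import *;st()"
```

```text
t 9.8 pos mm [ 542.5 -198.7  110.6] yawy 37.4 z [ 0.0045 -0.0019 -1.    ] F [ 2.  1. 11.] M [ 0.167 -0.564 -0.082] w 13.5 g 30.0 q6 -1.12
```

Request:
jog_arm(increments=[0, 0, 0, 0, 0, -0.015, 0, 0, 0, 0, 0, 0, -0.03, 0, 0, 0, 0, 0, 0, -0.03, 0])

```text
time: 10.1
position: [0.5426, -0.1987, 0.1105]
eef_rot: [[-0.631, 0.776, 0.005], [0.776, 0.631, -0.002], [-0.004, 0.003, -1.0]]
ft_force: [3.3, 1.8, 11.6]
width: 0.014
grip_force: 30.0
```

```bash
python3 -c "from h import *;st()"
```

```text
t 10.1 pos mm [ 542.6 -198.7  110.5] yawy 39.1 z [ 0.0047 -0.0017 -1.    ] F [ 3.3  1.8 11.6] M [ 0.308 -0.744 -0.179] w 14.0 g 30.0 q6 -1.15
```

Request:
jog_arm(increments=[0, 0.3, 0, 0, 0, 0, 0, 0, 0.3, 0, 0, 0, 0, 0])

```text
time: 10.3
position: [0.5427, -0.1985, 0.1105]
eef_rot: [[-0.631, 0.776, 0.004], [0.776, 0.631, -0.002], [-0.004, 0.002, -1.0]]
ft_force: [2.3, 0.9, 12.2]
width: 0.0137
grip_force: 30.0
```

```bash
python3 -c "from h import *;st()"
```

```text
t 10.3 pos mm [ 542.7 -198.5  110.5] yawy 39.1 z [ 0.0043 -0.0019 -1.    ] F [ 2.3  0.9 12.2] M [ 0.105 -0.505 -0.152] w 13.7 g 30.0 q6 -1.15
```

Resistance builds at about 57°, the end stop. I ease back a touch and test-lift.

Request:
jog_arm(increments=[0, 0, 0, 0, 0, 0.025, 0, 0, 0, -0.7, 0, 0, 0.025, 0, 0, 0, -1.4, 0, 0, 0.025, 0, 0, 0, -2, 0, 0, 0.025, 0, 0, 0, -2.5, 0, 0, 0.025, 0, 0, 0, -2.5, 0, 0, 0.025, 0])

```text
time: 10.9
position: [0.5425, -0.1986, 0.1129]
eef_rot: [[-0.611, 0.791, 0.004], [0.791, 0.611, -0.002], [-0.004, 0.002, -1.0]]
ft_force: [1.9, -0.6, 8.6]
width: 0.0136
grip_force: 30.0
```

```bash
python3 -c "from h import *;st()"
```

```text
t 10.9 pos mm [ 542.5 -198.6  112.9] yawy 37.7 z [ 0.0039 -0.0018 -1.    ] F [ 1.9 -0.6  8.6] M [ 0.028 -0.488 -0.042] w 13.6 g 30.0 q6 -1.12
```

Request:
jog_arm(increments=[0, 0.2, -1, 0, 0, 0, 0, 0, 0.2, -2, 0, 0, 0, 0, 0, 0.2, -3, 0, 0, 0, 0, 0, 0.2, -4, 0, 0, 0, 0, 0, 0.2, -5, 0, 0, 0, 0, 0, 0.2, -6, 0, 0, 0, 0, 0, 0.2, -6, 0, 0, 0, 0])

```text
time: 11.6
position: [0.5425, -0.1985, 0.1187]
eef_rot: [[-0.611, 0.791, 0.003], [0.791, 0.611, -0.002], [-0.003, 0.002, -1.0]]
ft_force: [1.7, -1.5, 7.3]
width: 0.0133
grip_force: 30.0
```

```bash
python3 -c "from h import *;st()"
```

```text
t 11.6 pos mm [ 542.5 -198.5  118.7] yawy 37.7 z [ 0.0035 -0.0017 -1.    ] F [ 1.7 -1.5  7.3] M [-0.129 -0.473 -0.049] w 13.3 g 30.0 q6 -1.12
```

Free. I keep lifting straight up, clear of the cell.

Request:
jog_arm(increments=[0, 0, -2, 0, 0, 0, 0, 0, 0, -4, 0, 0, 0, 0, 0, 0, -6, 0, 0, 0, 0, 0, 0, -8, 0, 0, 0, 0, 0, 0, -11, 0, 0, 0, 0, 0, 0, -15, 0, 0, 0, 0, 0, 0, -22, 0, 0, 0, 0, 0, 0, -32, 0, 0, 0, 0, 0, 0, -45, 0, 0, 0, 0, 0, 0, -60, 0, 0, 0, 0, 0, 0, -75, 0, 0, 0, 0, 0, 0, -75, 0, 0, 0, 0])

```text
time: 12.8
position: [0.5419, -0.1981, 0.195]
eef_rot: [[-0.612, 0.791, 0.003], [0.791, 0.612, -0.002], [-0.003, 0.001, -1.0]]
ft_force: [0.1, 0.1, -0.5]
width: 0.0139
grip_force: 30.0
```

Run:
```python
from h import *
st()
im=viewer.get_image("side");im2=viewer.get_image("top")
o=np.vstack([cv2.resize(im[60:360,200:460],(520,300*2))])
o2=cv2.resize(im2[180:300,340:480],(280,240))
c=np.zeros((600,800,3),np.uint8);c[:,:520]=o;c[:240,520:]=o2
cv2.imwrite("pics/lift.png",c[:,:,::-1])
# tray place target: centre & axes
W=np.array([[.459,.352],[.615,.326],[.571,.089],[.416,.117]]);print("tray c",W.mean(0),"y axis deg",np.degrees(np.arctan2(*( (W[0]+W[1]-W[2]-W[3])[::-1]))))
```

```text
t 12.8 pos mm [ 541.9 -198.1  195. ] yawy 37.7 z [ 0.003  -0.0016 -1.    ] F [ 0.1  0.1 -0.5] M [-0.032 -0.178  0.079] w 13.9 g 30.0 q6 -1.12
tray c [0.51525 0.221  ] y axis deg 79.55634554084288
```

View pics/lift.png

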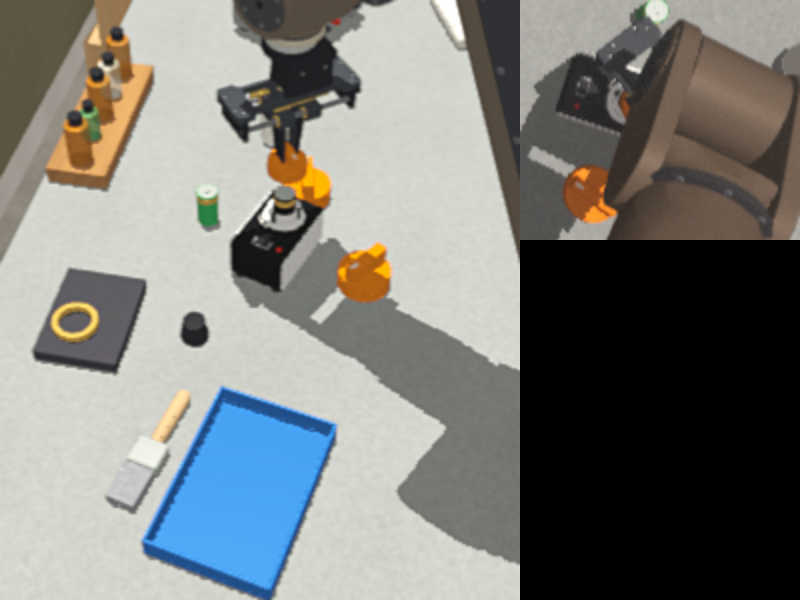

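Side view: the cap hangs in the gripper at crop (285,160), the cell stays in the neck at (283,200), and the tray is empty. Carry the cap to the tray.

Request:
jog_arm(increments=[15, 11, 0, 0, 0, 0, 0, 46, 33, 0, 0, 0, 0, 0, 81, 58, 0, 0, 0, 0, 0, 116, 83, 0, 0, 0, 0, 0, 154, 110, 0, 0, 0, 0, 0, 192, 138, 0, 0, 0, 0, 0, 231, 166, 0, 0, 0, 0, 0, 269, 193, 0, 0, 0, 0, 0, 304, 218, 0, 0, 0, 0, 0, 338, 243, 0, 0, 0, 0, 0, 369, 265, 0, 0, 0, 0, 0, 385, 276, 0, 0, 0, 0, 0])

```text
time: 14.1
position: [0.5226, 0.2789, 0.1917]
eef_rot: [[-0.613, 0.79, -0.001], [0.79, 0.613, -0.0], [0.001, -0.001, -1.0]]
ft_force: [-0.1, 0.1, 0.2]
width: 0.0138
grip_force: 30.0
```

Request:
jog_arm(increments=[0, 0, 20, 0, 0, 0, 0, 0, 0, 45, 0, 0, 0, 0, 0, 0, 75, 0, 0, 0, 0, 0, 0, 105, 0, 0, 0, 0, 0, 0, 125, 0, 0, 0, 0, 0, 0, 138, 0, 0, 0, 0, 0, 0, 144, 0, 0, 0, 0, 0, 0, 146, 0, 0, 0, 0, 0, 0, 147, 0, 0, 0, 0, 0, 0, 147, 0, 0, 0, 0])

```text
time: 15.1
position: [0.5245, 0.2757, 0.0463]
eef_rot: [[-0.612, 0.791, 0.001], [0.791, 0.612, 0.0], [-0.0, 0.001, -1.0]]
ft_force: [0.7, 0.9, -1.0]
width: 0.014
grip_force: 30.0
```

```bash
python3 -c "from h import *;st()"
```

```text
t 15.1 pos mm [524.5 275.7  46.3] yawy 37.7 z [ 1.1e-03  3.0e-04 -1.0e+00] F [ 0.7  0.9 -1. ] M [ 0.038 -0.149  0.018] w 14.0 g 30.0 q6 -0.29
```

Lower gently until contact.

Request:
jog_arm(increments=[0, 0, 0.8, 0, 0, 0, 0, 0, 0, 1.6, 0, 0, 0, 0, 0, 0, 2.4, 0, 0, 0, 0, 0, 0, 3.2, 0, 0, 0, 0, 0, 0, 3.5, 0, 0, 0, 0, 0, 0, 3.5, 0, 0, 0, 0])

```text
time: 15.7
position: [0.5242, 0.2755, 0.042]
eef_rot: [[-0.612, 0.791, -0.0], [0.791, 0.612, -0.0], [-0.0, -0.0, -1.0]]
ft_force: [-0.4, -0.5, -0.8]
width: 0.0136
grip_force: 30.0
```

```bash
python3 -c "from h import *;st()"
```

```text
t 15.7 pos mm [524.2 275.5  42. ] yawy 37.7 z [-1.e-04 -1.e-04 -1.e+00] F [-0.4 -0.5 -0.8] M [ 0.041 -0.154 -0.015] w 13.6 g 30.0 q6 -0.29
```

Request:
jog_arm(increments=[0, 0, 0.5, 0, 0, 0, 0, 0, 0, 1, 0, 0, 0, 0, 0, 0, 1, 0, 0, 0, 0])

```text
time: 16.0
position: [0.5243, 0.2755, 0.0415]
eef_rot: [[-0.612, 0.791, 0.0], [0.791, 0.612, -0.0], [-0.0, 0.0, -1.0]]
ft_force: [-1.5, -1.4, 4.8]
width: 0.0138
grip_force: 30.0
```

```bash
python3 -c "from h import *;st()"
```

```text
t 16.0 pos mm [524.3 275.5  41.5] yawy 37.7 z [ 2.e-04 -1.e-04 -1.e+00] F [-1.5 -1.4  4.8] M [-0.126  0.043 -0.02 ] w 13.8 g 30.0 q6 -0.29
```

Request:
jog_arm(increments=[0, 0, -0.3, 0, 0, 0, 0.2, 0, 0, -0.3, 0, 0, 0, 0.4, 0, 0, -0.3, 0, 0, 0, 0.45, 0, 0, -0.3, 0, 0, 0, 0.45, 0, 0, -10, 0, 0, 0, 0.45, 0, 0, -35, 0, 0, 0, 0.45, 0, 0, -70, 0, 0, 0, 0.45, 0, 0, -105, 0, 0, 0, 0.6, 0, 0, -135, 0, 0, 0, 0.7, 0, 0, -150, 0, 0, 0, 0.7])

```text
time: 17.0
position: [0.5248, 0.2758, 0.1947]
eef_rot: [[-0.612, 0.791, 0.004], [0.791, 0.612, 0.001], [-0.001, 0.004, -1.0]]
ft_force: [0.2, -0.2, 0.5]
width: 0.0616
grip_force: 0.0
```

Request:
jog_arm(increments=[-15, -11, 0, 0, 0, 0, 0.7, -46, -33, 0, 0, 0, 0, 0.7, -81, -58, 0, 0, 0, 0, 0.7, -116, -83, 0, 0, 0, 0, 0.7, -154, -110, 0, 0, 0, 0, 0.7, -192, -138, 0, 0, 0, 0, 0.7, -231, -166, 0, 0, 0, 0, 0.7, -269, -193, 0, 0, 0, 0, 0.7, -304, -218, 0, 0, 0, 0, 0.7, -338, -243, 0, 0, 0, 0, 0.7, -369, -265, 0, 0, 0, 0, 0.7, -385, -276, 0, 0, 0, 0, 0.7])

```text
time: 18.2
position: [0.5411, -0.2006, 0.1917]
eef_rot: [[-0.61, 0.793, 0.001], [0.793, 0.61, -0.001], [-0.001, 0.0, -1.0]]
ft_force: [-0.5, 0.5, 0.8]
width: 0.0665
grip_force: 0.0
```

Request:
jog_arm(increments=[0, 0, 0, 0, 0, 0, 0.7, 0, 0, 0, 0, 0, 0, 0.7])

```text
time: 18.4
position: [0.5411, -0.1972, 0.1913]
eef_rot: [[-0.611, 0.791, -0.0], [0.791, 0.611, 0.0], [0.0, -0.0, -1.0]]
ft_force: [-0.4, 0.4, -0.6]
width: 0.067
grip_force: 0.0
```

Run:
```python
from h import *
go((.5415,-.199,.112))
im=viewer.get_image("side")
cv2.imwrite("pics/cap.png",cv2.resize(im[110:360,210:420],(630,600))[:,:,::-1] if 0 else cv2.resize(im[120:360,220:420],None,fx=2.5,fy=2.5,interpolation=2)[:,:,::-1])
```

```text
t 18.4 pos mm [ 541.1 -197.2  191.3] yawy 37.7 z [-3.e-04  3.e-04 -1.e+00] F [-0.4  0.4 -0.6] M [ 0.067 -0.162 -0.007] w 67.0 g 0.0 q6 -1.12
shift [-1.7 -0.8 79.3] turn z 0.0
```

View pics/cap.png

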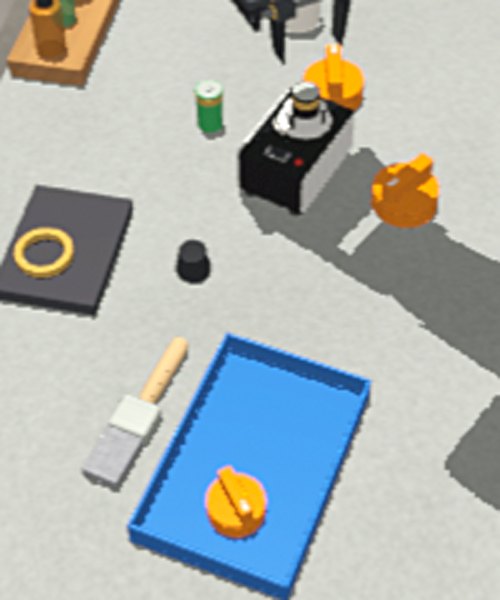

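The cap is upright in the tray at crop (237,502), and the cell stands in the lamp at (306,100). Descend on the cell.

Request:
jog_arm(increments=[-1.5, -0.8, 20, 0, 0, 0, 0.7, -1.5, -0.8, 45, 0, 0, 0, 0.7, -1.5, -0.8, 62, 0, 0, 0, 0.7, -1.5, -0.8, 72, 0, 0, 0, 0.7, -1.5, -0.8, 77, 0, 0, 0, 0.6, -1.5, -0.8, 79, 0, 0, 0, 0.5, -1.5, -0.8, 79, 0, 0, 0, 0.42, -1.5, -0.8, 79, 0, 0, 0, 0.42])

```text
time: 19.25
position: [0.5419, -0.1996, 0.1128]
eef_rot: [[-0.612, 0.791, 0.001], [0.791, 0.612, -0.001], [-0.001, 0.0, -1.0]]
ft_force: [0.4, -0.3, -0.3]
width: 0.0424
grip_force: 0.0
```

Request:
jog_arm(increments=[0, 0, 0, 0, 0, 0, 0.36, 0, 0, 0, 0, 0, 0, 0.3, 0, 0, 0, 0, 0, 0, 0.2, 0, 0, 0, 0, 0, 0, 0.2])

```text
time: 19.65
position: [0.5421, -0.1995, 0.1125]
eef_rot: [[-0.611, 0.791, 0.001], [0.791, 0.611, -0.0], [-0.001, 0.001, -1.0]]
ft_force: [3.5, 1.8, 2.4]
width: 0.0324
grip_force: 30.0
```

```bash
python3 -c "from h import *;st()"
```

```text
t 19.65 pos mm [ 542.1 -199.5  112.5] yawy 37.7 z [ 1.3e-03 -4.0e-04 -1.0e+00] F [3.5 1.8 2.4] M [ 0.585 -0.911  0.03 ] w 32.4 g 30.0 q6 -1.13
```

Request:
jog_arm(increments=[0, 0.4, -2, 0, 0, 0, 0.2, 0, 0.4, -5, 0, 0, 0, 0.2, 0, 0.4, -9, 0, 0, 0, 0.2, 0, 0.4, -13, 0, 0, 0, 0.2, 0, 0.4, -18, 0, 0, 0, 0.2, 0, 0.4, -24, 0, 0, 0, 0.2, 0, 0.4, -32, 0, 0, 0, 0.2, 0, 0.4, -42, 0, 0, 0, 0.2, 0, 0.4, -55, 0, 0, 0, 0.2, 0, 0.4, -70, 0, 0, 0, 0.2, 0, 0.4, -85, 0, 0, 0, 0.2, 0, 0.4, -85, 0, 0, 0, 0.2])

```text
time: 20.85
position: [0.5427, -0.1996, 0.1997]
eef_rot: [[-0.612, 0.791, 0.003], [0.791, 0.612, -0.002], [-0.004, 0.002, -1.0]]
ft_force: [0.2, -0.2, -2.7]
width: 0.0323
grip_force: 29.9
```

Run:
```python
from h import *
go((.506,.172,.197))
im=viewer.get_image("side")
cv2.imwrite("pics/cell.png",cv2.resize(im[60:220,260:420],None,fx=3.5,fy=3.5,interpolation=2)[:,:,::-1])
```

```text
t 20.85 pos mm [ 542.7 -199.6  199.7] yawy 37.7 z [ 0.0035 -0.0019 -1.    ] F [ 0.2 -0.2 -2.7] M [-0.02  -0.217 -0.013] w 32.3 g 29.9 q6 -1.12
shift [316.5 198.3   1.9] turn z 0.0
```

View pics/cell.png

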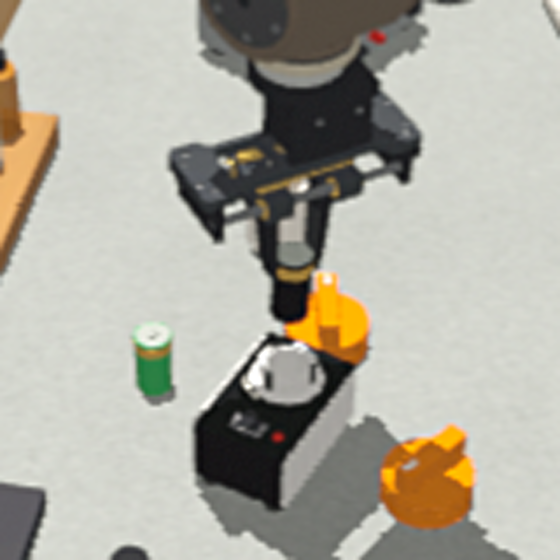

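The cell, crop (293,290), is fully out and clear of the neck. Carry it to the tray and lower it to near the floor.

Request:
jog_arm(increments=[13, 8, 0, 0, 0, 0, 0.2, 40, 25, 0, 0, 0, 0, 0.2, 73, 46, 0, 0, 0, 0, 0.2, 109, 68, 0, 0, 0, 0, 0.2, 145, 91, 0, 0, 0, 0, 0.2, 181, 113, 0, 0, 0, 0, 0.2, 217, 136, 0, 0, 0, 0, 0.2, 250, 157, 0, 0, 0, 0, 0.2, 279, 175, 0, 0, 0, 0, 0.2, 301, 189, 0, 0, 0, 0, 0.2, 316, 198, 0, 0, 0, 0, 0.2, 316, 198, 0, 0, 0, 0, 0.2])

```text
time: 22.1
position: [0.5041, 0.174, 0.1964]
eef_rot: [[-0.614, 0.79, -0.001], [0.79, 0.614, -0.0], [0.001, -0.001, -1.0]]
ft_force: [0.3, -0.2, -1.8]
width: 0.0325
grip_force: 29.9
```

Request:
jog_arm(increments=[0, 0, 20, 0, 0, 0, 0.2, 0, 0, 45, 0, 0, 0, 0.2, 0, 0, 70, 0, 0, 0, 0.2, 0, 0, 90, 0, 0, 0, 0.2, 0, 0, 103, 0, 0, 0, 0.2, 0, 0, 110, 0, 0, 0, 0.2, 0, 0, 112, 0, 0, 0, 0.2, 0, 0, 112, 0, 0, 0, 0.2])

```text
time: 22.9
position: [0.5055, 0.1718, 0.0854]
eef_rot: [[-0.611, 0.791, 0.0], [0.791, 0.611, -0.0], [-0.0, 0.0, -1.0]]
ft_force: [-0.3, 0.3, -1.4]
width: 0.0323
grip_force: 29.9
```

Run:
```python
from h import *
for z in (.13,.135,.14,.145,.15): print(z,proj("side",(.540,-.183,z)))
s=st()
im=viewer.get_image("side")
cv2.imwrite("pics/low.png",cv2.resize(im[200:360,260:400],None,fx=3.5,fy=3.5,interpolation=2)[:,:,::-1])
x,y,_=s["position"];u=np.array([.384-x,.859-y]);u=u/np.linalg.norm(u)*.0165
for z in (.004,.01,.015,.02,.025): print(z,(proj("side",(x+u[0],y+u[1],z))-[260,200])*3.5)
```

```text
0.13 [341.34717128 155.61297881]
0.135 [341.39913563 154.29304368]
0.14 [341.45138247 152.96615387]
0.145 [341.50391415 151.63225294]
0.15 [341.55673307 150.29128386]
t 22.9 pos mm [505.5 171.8  85.4] yawy 37.7 z [ 4.e-04 -0.e+00 -1.e+00] F [-0.3  0.3 -1.4] M [ 0.015 -0.148  0.03 ] w 32.3 g 29.9 q6 -0.45
0.004 [240.73621651 327.65706613]
0.01 [240.82386496 323.1190416 ]
0.015 [240.89738841 319.31310747]
0.02 [240.97135531 315.48492176]
0.025 [241.04576973 311.63428619]
```

View pics/low.png

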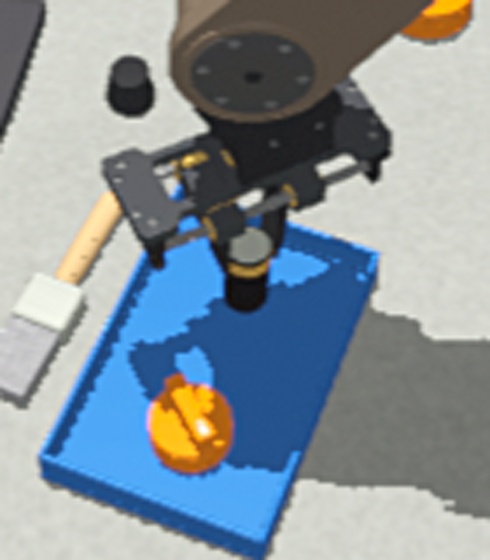

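Cell is upright above the tray floor at crop (246,280), with the cap at (190,425). Its lower end is about 20 mm up. Lower it in checked steps.

Request:
jog_arm(increments=[0, 0, 5, 0, 0, 0, 0.2, 0, 0, 10, 0, 0, 0, 0.2, 0, 0, 14, 0, 0, 0, 0.2, 0, 0, 16, 0, 0, 0, 0.2, 0, 0, 17, 0, 0, 0, 0.2, 0, 0, 18, 0, 0, 0, 0.2, 0, 0, 18, 0, 0, 0, 0.2])

```text
time: 23.65
position: [0.5053, 0.1718, 0.067]
eef_rot: [[-0.612, 0.791, -0.0], [0.791, 0.612, -0.0], [-0.0, -0.0, -1.0]]
ft_force: [0.5, -0.7, -0.7]
width: 0.0325
grip_force: 29.9
```

Request:
jog_arm(increments=[0, 0, 0.8, 0, 0, 0, 0.2, 0, 0, 1.5, 0, 0, 0, 0.2, 0, 0, 1.5, 0, 0, 0, 0.2])

```text
time: 23.95
position: [0.5053, 0.1718, 0.0656]
eef_rot: [[-0.612, 0.791, 0.0], [0.791, 0.612, -0.0], [-0.0, -0.0, -1.0]]
ft_force: [0.3, 0.3, -2.7]
width: 0.0329
grip_force: 29.9
```

Request:
jog_arm(increments=[0, 0, 0.7, 0, 0, 0, 0.2, 0, 0, 1.4, 0, 0, 0, 0.2, 0, 0, 1.4, 0, 0, 0, 0.2])

```text
time: 24.25
position: [0.5053, 0.1718, 0.0641]
eef_rot: [[-0.612, 0.791, -0.0], [0.791, 0.612, -0.0], [-0.0, -0.0, -1.0]]
ft_force: [0.1, 0.3, -1.5]
width: 0.0326
grip_force: 29.9
```

Request:
jog_arm(increments=[0, 0, 0.6, 0, 0, 0, 0.2, 0, 0, 1.2, 0, 0, 0, 0.2, 0, 0, 1.2, 0, 0, 0, 0.2])

```text
time: 24.55
position: [0.5053, 0.1718, 0.0629]
eef_rot: [[-0.612, 0.791, -0.0], [0.791, 0.612, -0.0], [-0.0, -0.0, -1.0]]
ft_force: [-0.5, -0.5, -2.1]
width: 0.0325
grip_force: 29.9
```

Request:
jog_arm(increments=[0, 0, 0.6, 0, 0, 0, 0.2, 0, 0, 1.2, 0, 0, 0, 0.2, 0, 0, 1.2, 0, 0, 0, 0.2])

```text
time: 24.85
position: [0.5053, 0.1718, 0.0617]
eef_rot: [[-0.612, 0.791, -0.0], [0.791, 0.612, -0.0], [-0.0, -0.0, -1.0]]
ft_force: [-0.7, 0.1, -1.9]
width: 0.0327
grip_force: 29.9
```

Request:
jog_arm(increments=[0, 0, 0.6, 0, 0, 0, 0.2, 0, 0, 1.2, 0, 0, 0, 0.2, 0, 0, 1.2, 0, 0, 0, 0.2])

```text
time: 25.15
position: [0.5054, 0.1718, 0.0608]
eef_rot: [[-0.612, 0.791, 0.0], [0.791, 0.612, -0.0], [-0.0, 0.0, -1.0]]
ft_force: [-0.2, 0.1, 2.5]
width: 0.0328
grip_force: 29.9
```

Contact. Release and rise.

Request:
jog_arm(increments=[0, 0, -0.3, 0, 0, 0, 0.38, 0, 0, -0.3, 0, 0, 0, 0.45, 0, 0, -0.3, 0, 0, 0, 0.55, 0, 0, -0.3, 0, 0, 0, 0.55, 0, 0, -8, 0, 0, 0, 0.55, 0, 0, -25, 0, 0, 0, 0.55, 0, 0, -55, 0, 0, 0, 0.55, 0, 0, -95, 0, 0, 0, 0.55, 0, 0, -135, 0, 0, 0, 0.55, 0, 0, -170, 0, 0, 0, 0.55, 0, 0, -170, 0, 0, 0, 0.55])

```text
time: 26.25
position: [0.5067, 0.1722, 0.2355]
eef_rot: [[-0.612, 0.791, 0.008], [0.791, 0.612, 0.002], [-0.004, 0.007, -1.0]]
ft_force: [0.6, -0.1, -0.4]
width: 0.0523
grip_force: 0.0
```

Run:
```python
from h import *
st()
im=viewer.get_image("side")
cv2.imwrite("pics/end.png",cv2.resize(im[60:380,200:440],None,fx=1.85,fy=1.85,interpolation=2)[:,:,::-1])
```

```text
t 26.25 pos mm [506.7 172.2 235.5] yawy 37.7 z [ 0.0078  0.0015 -1.    ] F [ 0.6 -0.1 -0.4] M [ 0.008 -0.162 -0.051] w 52.3 g 0.0 q6 -0.45
```

View pics/end.png

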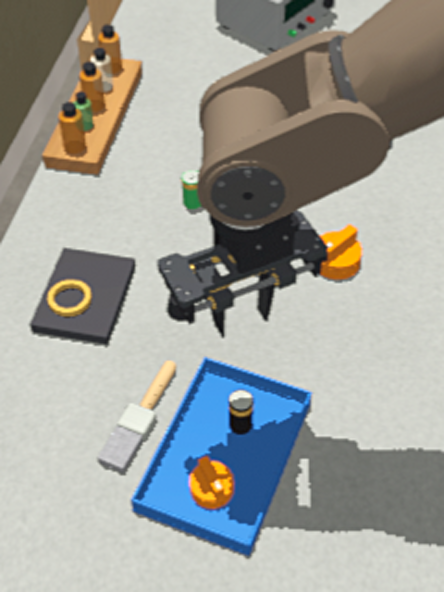

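The cell stands upright in the tray at (240,412), the cap is the right way up at (212,482), and the gripper is clear of both. Hand in.

```bash
python3 -c "from cell import manip;print(manip.sign_off())"
```

```text
the job is handed in; nothing more can be done
None
```

The job is handed in: the lamp's cap is off and set right way up in the blue tray with the flat cell standing upright beside it, other bench items left untouched, in about 26 s with a brief peak press of 18.9 N at the hard stop.

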